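Hold the blue glaze test tile flush on the sloped reading stage

ROBOT

A 7-joint arm with a two-finger parallel gripper is mounted at the origin on a cart in front of the work surface, level with it; the furniture and walls round the work are solid. World frame = base frame: x ahead of the robot, y to its left, z up, the work surface at z = 0. Lengths are in mm, angles in rad, forces in N, time in s.
With the tool pointing down it reaches from about 400 to 900 mm from the base axis. Payload 5.6 kg.
Tool frame: the origin (TCP) lies midway between the tips of the shut fingers; the grasp point (between the pads) lies 19 mm behind it; z points along the fingers, y is the line along which they close (so a half turn about z gives the same grasp; the last joint's range is limited). The gripper opens to 92 mm and grips with 3 to 60 N. Pads are 20 mm wide; open, the fingers measure 128 mm over their backs; the gripper's body (75 mm by 189 mm) begins 69 mm behind the grasp point.
Start: joints at [1.095, 0.468, -0.012, 1.603, 0.006, 1.071, -0.056], TCP at [272.581, -590.092, 214.592] pointing down, gripper open.
Joint ranges: [-2.53, 2.53], [-0.31, 2.02], [-1.57, 1.55], [0.28, 2.44], [-1.29, 4.43], [0.15, 1.84], [-2.92, 2.92]. Speed limits (rad/s): [2.57, 2.57, 3.14, 3.14, 3.14, 3.14, 3.14].

INTERFACE

Orientations are given as a unit quaternion [x, y, z, w].
In Python, from rig import r gives the robot as it stands. Calls block until the motion is done:
- r.move_pose(position, orientation): joint-space move of the TCP to a pose.
- r.servo_line(position, rot=None, rate=150, guard=None): straight line of the TCP; rot=None keeps the orientation; rate is the mean speed in mm/s. With guard (N) it stops when the force on the tool has changed by that much, and returns True; else False.
- r.move_joints(angles): joint-space move.
- r.release() and r.grab(): open the fingers fully, or close them until they stop; the grip force is fixed at half the most.
- r.sleep(seconds).
- r.solve_ik(position, orientation): joint angles nearest the present ones, or None.
- r.get_state(): the state.
- r.get_image(name): name is "side" or "top" or "wrist"; returns a dict with "frame" (384x512x3 uint8, red, green, blue), "depth" (384x512 float32, mm along the optical axis (not along the pixel's ray), 0 where there is no reading), "vfov" (degrees; the focal length in pixels is half the picture's height over the tangent of half this angle, whatever the lens; pixels are square), "cx", "cy" (the principal point, pixels), "xyz" and "rotation" of the camera in the world; the wrist camera has in their place "hand_eye" (4x4, takes a point from camera to tool coordinates, whose origin is the TCP and whose axes are the flange's). Camera axes: x right, y up, looking along -z (the intrinsics and any distortion apply to the point x, -y, -z); pixel columns grow to the right and rows downward; lengths in mm; the calibration is good to about 2 mm. The wrist camera is an equidistant fisheye: a pixel r from the principal point sees the ray r / f radians off the axis. A picture is of the moment at which its call begins: read the wrist's pose just before it.
A pose or a line that the arm cannot do raises r.PlanningError and nothing moves.
- r.sign_off(): hands the job in; it is judged then, once.
Trained networks look in a picture, given as the dict that the camera call returned (one of the last four; its "shot" number tells which), for a name from the list of things; names that differ only in an ending like _2 or _b are one class to them, and where a whole thing is asked for, a point or a joint stands for the part that bears it (a point fixed in the world has none). Each returns a list of dicts, best first, with "confidence" (0 to 1); they miss things now and then, are a little off and sometimes report something else, mostly with a low value. They report only what shows in the picture. A call takes as long as a camera call. They do not tell look-alikes from the thing itself.
- r.search_frame(picture, label): "rect" ([left, top, width, height] in pixels, round what is visible of it).
- r.mark_of(picture, label): "point" ([column, row] in pixels: a listed point, or the origin of a listed thing).
The state is a dict: "time_s": time; "qpos": joint angles; "joint_velocities": joint speeds; "tau": joint torques, N m; "eef_pos": TCP position; "orientation": TCP orientation; "ft_force": force on the tool from outside, world axes, zero at the start; "ft_torque": the same for the moment, N m; "opening": opening from 0.0 (shut) to 1.0 (fully open); "gripper_force": force on a finger pad.
Only numpy, scipy, OpenCV 4.12 (cv2) and the standard library are available. Lean on these libraries where they do the work, as an engineer would, in place of code of your own. Each camera call takes 0.05 s, during which the arm holds its last target. There are 200 camera calls.

TASK

Pick up the blue glaze test tile by the web on its back and hold its glazed face flush on the sloped plate of the colour-reading stage, centred over the dark window, with the tile's lower edge resting against the stop ledge and the web running up and down the slope. Press it gently but positively onto the plate, about as hard as half a kilogram weighs, and finish while still holding it there, gripped and pressed flat. Do not shift the plate's slope, and leave the white tile, the mug, the little dark red pot, the gold-green tin and the wooden rib where they are.

Things in the scene. Friction and masses are not known exactly. Their poses are not given: they have to be found in the camera images.
- tile_blue_grip (a point): Blue-glazed ceramic T-section test tile, 0.11 kg: plate 64 (x) x 56 (y) x 8 mm with a bare clay web on its back, 46 long (x), 10 thick (y), rising to 50 mm above the glazed face. This point is in the web, 34 mm above the glazed face; z points from glazed face to web, x along the web. It starts on the table, glazed face down, web up. Same either way round.
- tile_white_grip (a point): The same kind of test tile in white glaze, same point and axes; a bystander.
- seat (a point): Point on the sloped plate's surface, amid the dark window, under the tile's centre when properly seated. x points up the slope, y across, z is the plate's outward normal, so this frame shows the slope. Aluminium plate: from here 32 mm down the slope to the inner face of the stop ledge (6 thick, 100 long, 9 mm proud), 72 mm up the slope, 55 mm to either side.
- slope_top (a point): Point on the tilting carrier that bears the plate, 66 mm up the slope from the seat point, level with the unpressed plate's surface.
- slope (a joint): Slope of the carrier and plate from level, rad, between 0.20 and 0.50 at the start. Clamped by stiff friction, it holds against a push of over 40 N; it rises on the side away from the ledge.
- mug_cream: Cream mug 75 x 110 x 118 mm, origin under its centre; a bystander.
- oxide_pot: Small dark red pot with a white cap, 32 x 32 x 53 mm, origin under its centre; a bystander.
- glaze_tin: Round gold-green tin 68 x 68 x 74 mm, origin under its centre; a bystander.
- rib: Flat wooden kidney rib 52 x 92 x 9 mm, origin under its centre; a bystander.
- stage: Fixed grey housing of the stage, 130 (x) x 110 (y) x 38 mm, origin under its centre, x the way the plate rises, z up. The plate's hinge lies at its -x end, 46 mm up, 18 mm below the plate's surface. A fixed steel quadrant and a black clamp knob stand beside the plate, 58 to 77 mm to +y; the quadrant's upper end can stand 35 mm above the plate's surface.
- plate (a joint): How far the plate has sunk along its normal, m. The plate is sprung: it starts to give at a push of about 1 N and sinks 1 mm for each further 1.5 N, up to its stop at 8 mm; it does not tilt or slide otherwise, and the seat point and the ledge sink with it.
There are look-alikes about, which are no part of the job. What is shaped like the part that bears tile_blue_grip but orange or turquoise is not meant.

How it is judged:
By the outcome, as a careful person would: the job done as asked, in the order asked, and still so for the second after the job is handed in, while the arm keeps its last pose, push and grip.
It also fails if it takes over 59 s, if anything falls off the work surface, if the arm or the gripper's body presses on something with over 40 N, if the wrist force passes 120 N, or if a joint passes its speed limit or range.

## Working session

There is one attempt and no reset: what is moved stays moved. The work goes in short steps, each a Python script; the robot and the scene stay as the last script left them, time stands still between calls to the robot, and variables do not carry over. Pictures are saved under pics/ and viewed, at most 10 in all, crops included, and the job is handed in when it is done.

```bash
ls; mkdir -p pics; cat > h.py <<'E'
import numpy as np, cv2
from scipy.spatial.transform import Rotation as R
from rig import r
def rot(p):
    a=np.array(p["rotation"],float)
    return a if a.shape==(3,3) else R.from_quat(a).as_matrix()
def world(p,u,v,d=None):
    "pixel(s)+depth -> world, fixed cameras"
    u=np.asarray(u,float);v=np.asarray(v,float)
    f=192/np.tan(np.radians(p["vfov"])/2)
    if d is None: d=p["depth"][v.astype(int),u.astype(int)]
    c=np.stack([(u-p["cx"])/f*d,-(v-p["cy"])/f*d,-d+0*u],-1)
    return c@rot(p).T+np.array(p["xyz"])
def save(n,img): cv2.imwrite("pics/"+n,cv2.cvtColor(img,cv2.COLOR_RGB2BGR))
E
python3 - <<'E'
from h import *
s=r.get_state(); print(s["time_s"],s["eef_pos"],s["orientation"],s["opening"])
ims=[]
for n in("side","top"):
    p=r.get_image(n); ims.append(p["frame"])
    print(n,{k:p[k] for k in p if k not in("frame","depth")})
    for l in("tile_blue_grip","seat","slope_top","stage"):
        for m in r.mark_of(p,l)[:5]:
            u,v=m["point"]; 
            try: w=world(p,u,v).round(0)
            except Exception as e: w=e
            print(l,np.round(m["point"],1),round(m["confidence"],2),w)
    save(n+"1.png",p["frame"])
    np.save(n+".npy",p["depth"])
E
```

```text
pics
0.0 [ 272.32064798 -589.58061305  213.67200454] [ 9.76681219e-01  2.14692965e-01 -2.45605864e-04 -8.17108628e-04] 1.0020077933520295
side {'vfov': 42.5939510668245, 'cx': 261.6345262647643, 'cy': 191.90781887675877, 'xyz': array([ 438.34452806, 1272.56625738,  984.34255342]), 'rotation': array([-0.02859994,  0.45895361,  0.88646332, -0.05221507]), 'shot': 1}
tile_blue_grip [297.6 218.1] 0.9 [473.  64.  33.]
tile_blue_grip [310.  258.2] 0.82 [428. 259.  49.]
tile_blue_grip [301.1 164.6] 0.59 [ 479. -245.   37.]
tile_blue_grip [247.1 135.8] 0.55 [ 714. -504.   -1.]
tile_blue_grip [257.2 224.7] 0.51 [586. 169.  81.]
seat [259.9 224.6] 0.74 [578. 169.  82.]
slope_top [241.4 218.2] 0.56 [632. 170. 102.]
stage [251.6 247.4] 0.7 [597. 216.  34.]
stage [295.6 193.8] 0.47 [487. -55.  41.]
top {'vfov': 46.02726337753667, 'cx': 258.66080290323646, 'cy': 197.87478334821955, 'xyz': array([ 430.37899629,  -14.28084711, 1474.66961477]), 'rotation': array([-0.05345885,  0.04058204,  0.70899309, -0.70201428]), 'shot': 2}
tile_blue_grip [400.2 165.6] 0.74 [ 729. -455.    8.]
tile_blue_grip [342.6 244. ] 0.6 [ 473. -250.   51.]
tile_blue_grip [190.2 260.5] 0.56 [426. 233.  13.]
seat [205.3 207.4] 0.66 [589. 176.  85.]
slope_top [198.5 187.9] 0.55 [658. 205.  38.]
stage [211.1 206.3] 0.6 [592. 159.  80.]
stage [199.9 191.3] 0.15 [637. 191.  98.]
```

```bash
python3 - <<'E'
import cv2
for n in("side","top"):
    i=cv2.imread(f"pics/{n}1.png"); cv2.imwrite(f"pics/{n}1b.png",cv2.resize(i,(800,600),interpolation=cv2.INTER_CUBIC))
E
```

```text
(no output)
```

View pics/side1b.png

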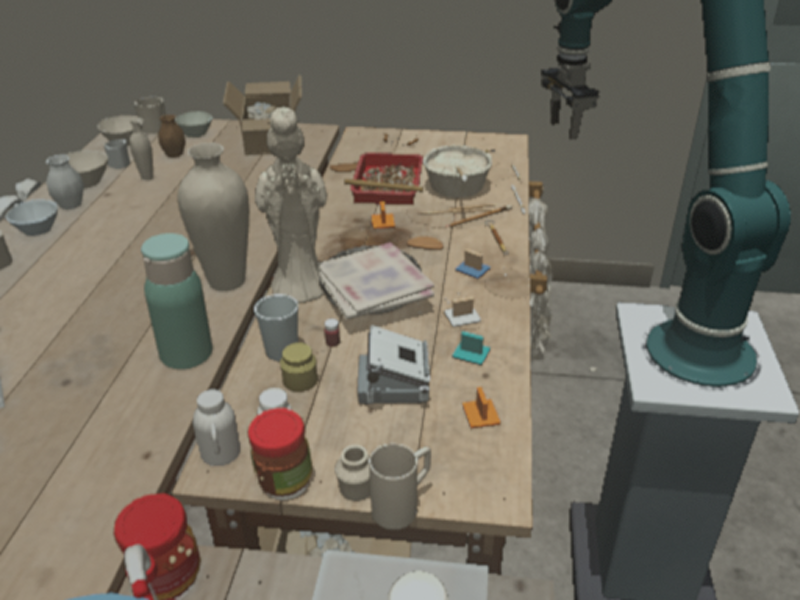

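View pics/top1b.png

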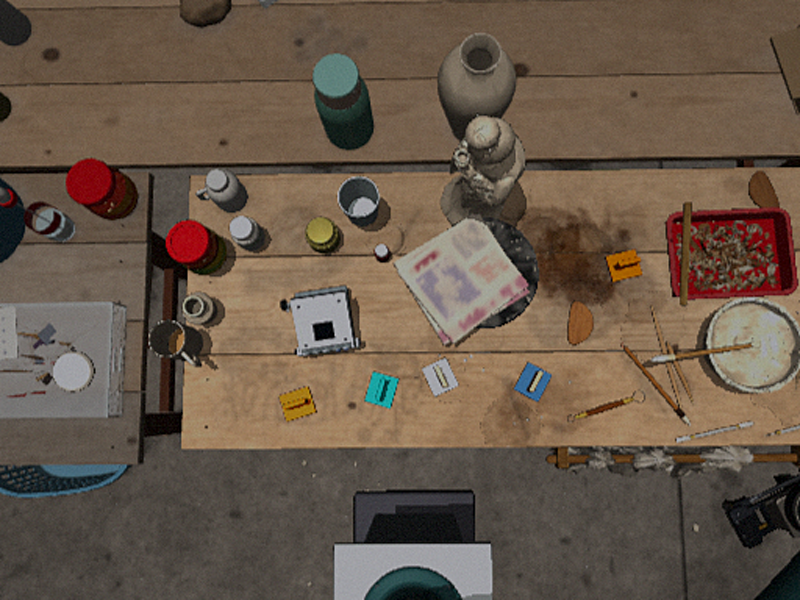

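The pictures show five T-tiles. In top-view pixels (800x600) they are orange (297,403), turquoise (382,389), white (440,377), blue (533,381) and orange (623,265). The blue one at (533,381) is the one meant: it has a blue plate and a bare clay web. The stage is at (323,322), with its dark window at (322,330), the ledge on the robot's side and the knob to the left (+y).

```bash
cat >> h.py <<'E'
def cloud(p):
    v,u=np.mgrid[0:384,0:512]; return world(p,u,v,p["depth"])
def bluemask(f):
    h=cv2.cvtColor(f,cv2.COLOR_RGB2HSV); return (h[...,0]>98)&(h[...,0]<125)&(h[...,1]>110)&(h[...,2]>50)
def stage_fit(W,ok,c0):
    "RANSAC-ish plane of the sloped plate near c0"
    m=ok&(np.hypot(W[...,0]-c0[0],W[...,1]-c0[1])<48)&(W[...,2]>55)
    P=W[m]; k=np.ones(len(P),bool)
    for t in(15,8,4,3,3,3):
        A=np.c_[P[k],np.ones(k.sum())]; c=P[k].mean(0); n=np.linalg.svd(P[k]-c,full_matrices=False)[2][2]; n*=np.sign(n[2])
        k=abs((P-c)@n)<t
    return c,n,k.sum(),len(P)
E
python3 - <<'E'
from h import *
ims=[]
for n in("side","top"):
    p=r.get_image(n); W=cloud(p); ok=p["depth"]>0
    m=bluemask(p["frame"])&ok&(np.hypot(W[...,0]-473,W[...,1]+250)<60)
    P=W[m]; print(n,"blue n",m.sum(),P.mean(0).round(1), cv2.minAreaRect(P[:,:2].astype(np.float32)))
    w=ok&(np.hypot(W[...,0]-473,W[...,1]+250)<40)&(W[...,2]>35)&~m
    Q=W[w]; print(" web",len(Q),Q.mean(0).round(1),Q[:,2].max(),cv2.minAreaRect(Q[:,:2].astype(np.float32)) if len(Q)>4 else'')
    c,nn,k,t=stage_fit(W,ok,(590,172)); print(" plane",c.round(1),nn.round(4),k,t,"slope",np.arccos(nn[2]),"az",np.degrees(np.arctan2(-nn[1],-nn[0])))
    # dark window
    g=p["frame"].max(2); d=(g<50)&ok&(abs((W-c)@nn)<6)&(np.hypot(W[...,0]-585,W[...,1]-170)<35)
    print(" window",d.sum(),W[d].mean(0).round(1))
    b=r.search_frame(p,"seat"); print(b[:1])
    x,y=(297,218) if n=="side" else (341,244)
    ims+= [cv2.resize(p["frame"][y-30:y+30,x-40:x+40],(400,300),interpolation=cv2.INTER_CUBIC)]
    x,y=(255,235) if n=="side" else (206,206)
    ims+= [cv2.resize(p["frame"][y-30:y+30,x-40:x+40],(400,300),interpolation=cv2.INTER_CUBIC)]
save("crop.png",np.vstack([np.hstack(ims[:2]),np.hstack(ims[2:])]))
E
```

```text
side blue n 0 [nan nan nan] ((0.0, 0.0), (0.0, 0.0), 0.0)
 web 61 [ 475.2 -247.7   45.2] 55.27715299648298 ((475.3511962890625, -248.5154571533203), (16.50595474243164, 48.30524826049805), 61.425270080566406)
 plane [591.  173.3  85.1] [-0.3879 -0.0516  0.9203] 475 556 slope 0.40205776976161195 az 7.580600713301696
 window 2 [564.5 182.   75.8]
[{'rect': [232.8, 206.8, 45.6, 36.5], 'confidence': 0.71}]
top blue n 264 [ 473.7 -249.3    8.2] ((474.04901123046875, -250.99415588378906), (56.90872573852539, 61.793052673339844), 59.86300277709961)
 web 56 [ 474.6 -249.8   47.7] 53.19809517767544 ((474.9935302734375, -250.7758026123047), (10.48643684387207, 45.35313034057617), 61.02245330810547)
 plane [592.1 172.3  84.2] [-0.3921 -0.0559  0.9182] 554 783 slope 0.40721730487452046 az 8.117527554920096
 window 118 [577.  172.1  78. ]
[{'rect': [185.7, 185.2, 41.0, 40.5], 'confidence': 0.84}]<stdin>:6: RuntimeWarning: Mean of empty slice.
  ret = um.true_divide(
```

View pics/crop.png

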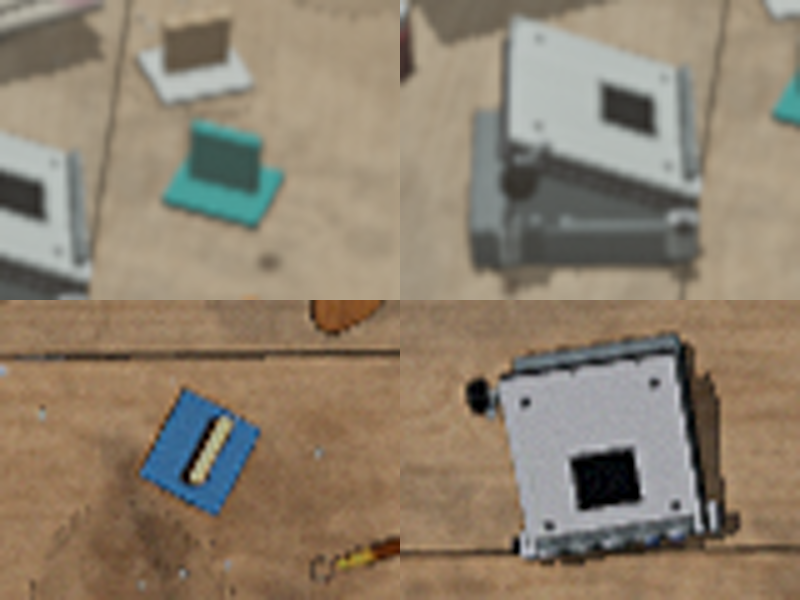

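```bash
cat >> h.py <<'E'
def quat(x,z):
    z=np.array(z,float);z/=np.linalg.norm(z); x=np.array(x,float);x-=z*(x@z);x/=np.linalg.norm(x)
    return R.from_matrix(np.c_[x,np.cross(z,x),z]).as_quat()
def stage_axes(slope,az):
    ca,sa=np.cos(az),np.sin(az)
    return np.array([np.cos(slope)*ca,np.cos(slope)*sa,np.sin(slope)]),np.array([-np.sin(slope)*ca,-np.sin(slope)*sa,np.cos(slope)])
def wristcloud(p,s):
    "equidistant fisheye -> world points per pixel"
    f=192/np.tan(np.radians(p["vfov"])/2)
    v,u=np.mgrid[0:384,0:512]; a=u-p["cx"]; b=v-p["cy"]; rr=np.hypot(a,b)+1e-9; th=rr/f
    d=p["depth"]; k=np.tan(th)/rr
    c=np.stack([a*k*d,-b*k*d,-d,np.ones_like(d)],-1)@np.array(p["hand_eye"]).T
    return c[...,:3]@R.from_quat(s["orientation"]).as_matrix().T+np.array(s["eef_pos"])
E
python3 - <<'E'
from h import *
a=np.radians(-29); X,N=stage_axes(.405,np.radians(8))
for sg in(1,-1):
    q1=quat([sg*np.cos(a),sg*np.sin(a),0],[0,0,-1]); q2=quat(sg*X,-N)
    for n,pp,q in(("g",[474.5,-250,15],q1),("h",[474.5,-250,165],q1),("p",np.array([577,172,78])+15*N,q2),("ph",np.array([577,172,78])+150*N,q2)):
        j=r.solve_ik(list(pp),list(q)); print(sg,n,None if j is None else np.round(j,2))
print(r.get_state()["time_s"])
E
```

```text
1 g [ 0.39  0.57  0.05  2.01 -0.05  0.56 -1.61]
1 h [ 0.42  0.34  0.01  1.93 -0.    0.88 -1.65]
1 p [-0.38  0.4  -0.03  2.15  0.52  0.23 -2.32]
1 ph [ 0.2   0.17 -0.68  2.13  0.46  0.53 -2.25]
-1 g [ 0.79  0.63 -0.46  1.98  0.46  0.64  1.09]
-1 h [ 0.88  0.41 -0.57  1.9   0.27  0.91  1.25]
-1 p [ 0.04  0.46 -0.53  2.12  1.03  0.38  0.39]
-1 ph [ 0.64  0.34 -1.23  2.12  0.81  0.66  0.61]
0.7
```

```bash
python3 - <<'E'
from h import *
a=np.radians(-29); q=quat([-np.cos(a),-np.sin(a),0],[0,0,-1])
r.move_pose([474.5,-250,190],list(q))
s=r.get_state(); p=r.get_image("wrist"); print(s["time_s"],s["eef_pos"],{k:p[k] for k in("vfov","cx","cy","hand_eye")})
W=wristcloud(p,s); ok=p["depth"]>0
near=ok&(np.hypot(W[...,0]-473,W[...,1]+250)<50)
m=bluemask(p["frame"])&near; P=W[m]; print(m.sum(),P[:,2].mean(),cv2.minAreaRect(P[:,:2].astype(np.float32)))
w=near&(W[...,2]>43)&(W[...,2]<60); Q=W[w]; print("web",len(Q),Q.mean(0),cv2.minAreaRect(Q[:,:2].astype(np.float32)))
c=Q.mean(0); ev=np.linalg.svd((Q-c)[:,:2],full_matrices=False)[2][0]; print("ang",np.degrees(np.arctan2(ev[1],ev[0])))
save("w1.png",p["frame"])
E
```

```text
2.175 [ 474.21407896 -251.22879142  189.99289335] {'vfov': 65.70646984690485, 'cx': 253.2316354861688, 'cy': 193.57498316709507, 'hand_eye': array([[ 1.03860729e-03,  9.70900167e-01,  2.39482329e-01,
         6.79179799e+01],
       [ 9.99998941e-01, -1.25243399e-03,  7.40690038e-04,
         6.75849107e-01],
       [ 1.01907189e-03,  2.39481307e-01, -9.70900440e-01,
        -1.70851044e+02],
       [ 0.00000000e+00,  0.00000000e+00,  0.00000000e+00,
         1.00000000e+00]])}
1827 8.651764876467524 ((471.8970642089844, -250.77981567382812), (54.16133499145508, 62.17853546142578), 60.432857513427734)
web 382 [ 471.79078618 -249.76647301   50.33269983] ((472.3924560546875, -250.13967895507812), (8.703563690185547, 45.73651885986328), 61.03815460205078)
ang -29.0907041938948
```

View pics/w1.png

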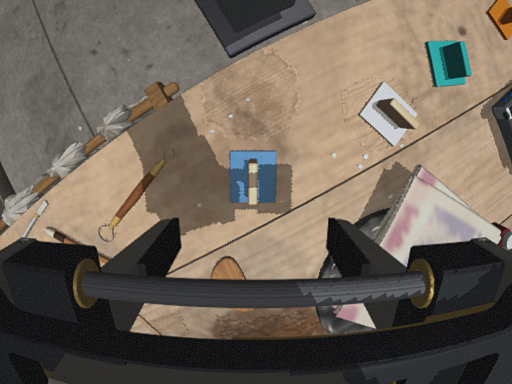

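The wrist view shows the blue tile at (253,177), with its web lined up to the fingers. Next I grasp it.

```bash
python3 - <<'E'
from h import *
a=np.radians(-29); q=quat([-np.cos(a),-np.sin(a),0],[0,0,-1])
r.servo_line([473.2,-250.4,60],list(q),rate=150)
print(r.servo_line([473.2,-250.4,15],rate=60,guard=8)); print(r.get_state()["eef_pos"])
r.grab(); s=r.get_state(); print(s["opening"]*92,s["gripper_force"],s["eef_pos"])
e=s["eef_pos"]; r.servo_line([e[0],e[1],200],rate=150)
s=r.get_state(); print(s["opening"]*92,s["gripper_force"],s["ft_force"])
X,N=stage_axes(.405,np.radians(8)); q2=quat(-X,-N)
r.move_pose(list(np.array([577,172,78])+130*N+10*X),list(q2))
s=r.get_state(); p=r.get_image("wrist"); print(s["time_s"],s["eef_pos"],s["opening"]*92)
W=wristcloud(p,s); ok=p["depth"]>0; np.savez("st.npz",W=W,f=p["frame"],d=p["depth"],e=s["eef_pos"],q=s["orientation"])
c,nn,k,t=stage_fit(W,ok,(590,172)); print(" plane",c.round(1),nn.round(4),k,t,"slope",np.arccos(nn[2]),"az",np.degrees(np.arctan2(-nn[1],-nn[0])))
for l in("seat","slope_top","tile_blue_grip"):
    for m in r.mark_of(p,l)[:2]:
        u,v=m["point"]; print(l,m,W[int(v),int(u)])
save("w2.png",p["frame"])
E
```

```text
False
[ 473.4752553  -250.3745958    15.14057567]
9.723838050002437 29.999959766864777 [ 473.17883758 -250.46286944   14.99172451]
9.78004085013041 29.99967187643051 [-0.6796237  -0.07208271 -1.59713963]
8.2833 [535.94088749 164.63434782 201.18748792] 10.080530142064005
 plane [564.3 167.9  74. ] [-0.3922 -0.0586  0.918 ] 2398 2400 slope 0.4077041068565464 az 8.494565215825205
seat {'point': [251.6, 176.5], 'confidence': 0.94} [575.50294288 168.78490479  78.23132119]
tile_blue_grip {'point': [254.4, 249.5], 'confidence': 0.97} [516.50770855 163.46207934 232.23900878]
tile_blue_grip {'point': [338.2, 39.0], 'confidence': 0.75} [428.76143592 230.70478975  49.4552911 ]
```

View pics/w2.png

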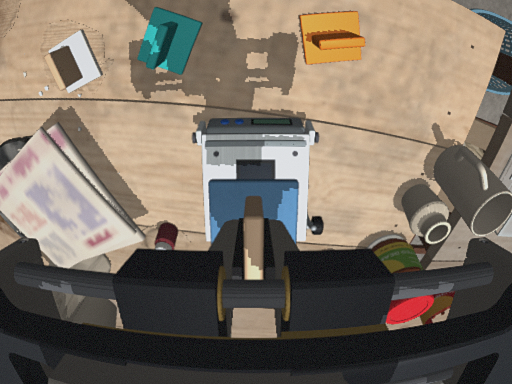

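```bash
python3 - <<'E'
from h import *
D=np.load("st.npz"); W,f,d=D["W"],D["f"],D["d"]; ok=d>0
c,n,k,t=stage_fit(W,ok,(590,172)); sl=np.arccos(n[2])
az=np.arctan2(-n[1],-n[0]); X,N=stage_axes(sl,az); Y=np.cross(N,X)
o=np.array([577,172,78.]); o-=N*((o-c)@N)
L=(W-o)@np.c_[X,Y,N]
# raw bounds by colour along image rows: bright plate vs dark
on=ok&(abs(L[...,2])<3)&(abs(L[...,0])<90)&(abs(L[...,1])<80)
for x in range(-36,24,4):
    y=L[...,1][on&(abs(L[...,0]-x)<2)]; w=L[...,1][on&(abs(L[...,0]-x)<2)&(f.max(2)<70)&(abs(L[...,1])<40)]
    if len(y): print(x,len(y),y.min().round(1),y.max().round(1),"dark",len(w),(np.percentile(w,[3,97]).round(1) if len(w)>3 else ''))
# ledge profile
for x in np.arange(-48,-22,2):
    z=L[...,2][ok&(abs(L[...,0]-x)<1)&(abs(L[...,1])<40)&(abs(L[...,2])<15)]
    if len(z): print("led",x,len(z),np.percentile(z,[10,50,90]).round(1))
for y0 in(-35,-20,0,20,35):
    s=ok&(abs(L[...,1]-y0)<7)&(L[...,2]>5)&(L[...,2]<12)&(abs(L[...,0]+36)<14); x=L[...,0][s]
    if len(x): print("ledge top at y",y0,len(x),x.min().round(1),x.max().round(1))
# tile in hand
bm=bluemask(f)&ok&(W[...,2]>120); P=W[bm]; cc=P.mean(0); m=np.linalg.svd(P-cc,full_matrices=False)[2][2]; m*=np.sign(m[2])
RT=R.from_quat(D["q"]).as_matrix(); T=(P-D["e"])@RT
print("tile n",bm.sum(),m.round(4),"in tool",(m@RT).round(4),"tool-frame box",np.percentile(T,[1,50,99],axis=0).round(1))
print("plate n in tool",(N@RT).round(4),"o",o.round(1),sl,np.degrees(az))
E
```

```text
-36 22 -52.6 56.4 dark 0 
-32 260 -52.7 56.5 dark 0 
-28 430 -52.7 56.3 dark 5 [-39.2 -37.1]
-24 424 -52.9 56.7 dark 8 [-39.2 -36.3]
-20 417 -53.1 55.6 dark 26 [-17.2   6.6]
-16 410 -53.2 55.8 dark 146 [-16.   18.5]
-12 406 -53.3 55.6 dark 135 [-16.1  18.5]
-8 403 -53.6 56.1 dark 117 [-16.7  19.5]
-4 412 -53.9 55.9 dark 88 [-17.2  18.9]
0 306 -52.8 56.2 dark 74 [-16.3  19.3]
4 56 -53.0 56.4 dark 0 
8 55 -53.0 55.4 dark 0 
12 55 -53.5 55.3 dark 0 
16 64 -53.7 55.6 dark 0 
20 52 -54.0 55.8 dark 0 
led -46 26 [-14.9 -14.2  -0.2]
led -44 161 [-1.   0.1  0.8]
led -42 160 [-0.8  0.2  1.2]
led -40 183 [-0.8  0.3  4.7]
led -38 208 [7.  8.7 9.8]
led -36 164 [ 8.1  9.2 10.1]
led -34 144 [8.1 9.  9.9]
led -32 105 [-0.7  0.1  1.1]
led -30 154 [-0.7  0.1  0.8]
led -28 158 [-1. -0.  1.]
led -26 159 [-0.8  0.   1. ]
led -24 154 [-1.1 -0.1  0.9]
ledge top at y -35 84 -39.3 -33.6
ledge top at y -20 95 -39.2 -33.3
ledge top at y 0 84 -39.0 -34.1
ledge top at y 20 105 -39.0 -33.0
ledge top at y 35 98 -39.1 -33.0
tile n 3285 [-0.4027 -0.0548  0.9137] in tool [ 1.410e-02  1.000e-04 -9.999e-01] tool-frame box [[ -4.2 -25.7   4.7]
 [ 19.4   1.5   6.3]
 [ 31.6  28.    8.1]]
plate n in tool [ 0.0033 -0.0051 -1.    ] o [576.4 171.9  79.5] 0.4077041068565464 8.494565215825205
```

```bash
cat >> h.py <<'E'
SL=.401; AZ=np.radians(8.1); X,N=stage_axes(SL,AZ); Y=np.cross(N,X); B=np.c_[X,Y,N]; Q=quat(-X,-N)
S=np.array([576.4,171.9,79.5])-1*X+.2*Y
def tgt(x,y,z): return list(S+B@np.array([x,y,z+15.]))
def rel():
    s=r.get_state(); return (np.array(s["eef_pos"])-S)@B-[0,0,15],np.array(s["ft_force"])@B,np.array(s["ft_torque"])@B,s
def show(t):
    a,b,c,s=rel(); print(t,"pos",a.round(2),"F",b.round(2),"M",c.round(3),"t",round(s["time_s"],2),"op",round(s["opening"]*92,2)); return a,b,c
E
python3 - <<'E'
from h import *
r.servo_line(tgt(7,0,25),list(Q),rate=100)
r.servo_line(tgt(7,0,8),rate=60,guard=4)
r.sleep(.3); a,F0,M0=show("hover"); np.save("f0.npy",[F0,M0])
print(r.servo_line(tgt(7,0,3.5),rate=15,guard=2)); show("low")
print(r.servo_line(tgt(-7,0,3.5),rate=8,guard=1.5)); r.sleep(.2); show("ledge")
E
```

```text
hover pos [7.15 0.01 8.22] F [-0.15  0.09 -2.3 ] M [ 0.134  0.388 -0.059] t 10.25 op 10.06
False
low pos [6.85 0.04 3.36] F [-0.19  0.37 -1.45] M [ 0.033  0.359 -0.031] t 10.7 op 9.59
True
ledge pos [-0.67 -0.01  3.21] F [3.87 1.39 0.58] M [ 0.228 -0.558 -0.034] t 11.93 op 10.13
```

```bash
python3 - <<'E'
from h import *
F0,M0=np.load("f0.npy")
def avg(t,k=8):
    o=[]
    for _ in range(k): r.sleep(.03); o.append(np.r_[rel()[:3]])
    o=np.mean(o,0); print(t,"pos",o[:3].round(2),"dF",(o[3:6]-F0).round(2),"dM",(o[6:]-M0).round(3)); return o[5]-F0[2]
x=-.67+.35
r.servo_line(tgt(x,0,3.3),rate=5); avg("backed")
z=2.8
while z>-6:
    r.servo_line(tgt(x,0,z),rate=10); f=avg(f"z{z:.1f}")
    if f>3.2: break
    z-=.7
print(r.get_state()["time_s"])
E
```

```text
backed pos [-0.6  -0.05  3.21] dF [1.61 0.45 1.46] dM [ 0.019 -0.537  0.069]
z2.8 pos [-0.57 -0.14  2.69] dF [ 0.74 -0.03  0.79] dM [-0.05  -0.379  0.064]
z2.1 pos [-0.55 -0.1   2.04] dF [-0.31 -0.37  0.59] dM [-0.093 -0.175  0.042]
z1.4 pos [-0.45  0.02  1.38] dF [-0.33 -0.05  0.97] dM [-0.094 -0.015  0.034]
z0.7 pos [-0.33  0.    0.69] dF [-0.33  0.06  1.06] dM [-0.074 -0.013  0.028]
z-0.0 pos [-0.33  0.01 -0.01] dF [-0.2   0.07  0.92] dM [-0.092 -0.019  0.036]
z-0.7 pos [-0.33  0.01 -0.7 ] dF [-0.19  0.29  0.91] dM [-0.094 -0.029  0.037]
z-1.4 pos [-0.27  0.04 -1.35] dF [-0.79 -0.44  2.52] dM [-0.095 -0.016  0.043]
z-2.1 pos [-0.28  0.03 -2.07] dF [-0.47 -0.09  3.54] dM [-0.111 -0.039  0.036]
16.775
```

```bash
python3 - <<'E'
from h import *
F0,M0=np.load("f0.npy"); F0=F0+[-.3,.05,.97]; M0=M0+[-.09,-.016,.035]; np.save("f1.npy",[F0,M0])
def avg(t,k=12):
    o=[]
    for _ in range(k): r.sleep(.03); o.append(np.r_[rel()[:3]])
    o=np.mean(o,0); d=o[3:6]-F0; print(t,"pos",o[:3].round(2),"dF",d.round(2),"dM",(o[6:]-M0).round(3)); return d
r.servo_line(tgt(-.28,0,-.4),rate=10); avg("up")
x=-.4
while x>-2:
    r.servo_line(tgt(x,0,-.4),rate=5); d=avg(f"x{x:.2f}")
    if d[0]>1.2: break
    x-=.2
for z in(-1.5,-2.6,-3.6):
    r.servo_line(tgt(x,0,z),rate=8); d=avg(f"z{z}")
while d[2]<4.5 and z>-5:
    z-=.25; r.servo_line(tgt(x,0,z),rate=8); d=avg(f"z{z}")
r.sleep(.5); avg("end",20)
s=r.get_state(); print(s["time_s"],s["gripper_force"],s["opening"]*92)
a=[]
for n,(x0,y0) in dict(side=(255,228),top=(206,206)).items():
    p=r.get_image(n); a.append(cv2.resize(p["frame"][y0-30:y0+30,x0-40:x0+40],(400,300),interpolation=cv2.INTER_CUBIC))
p=r.get_image("wrist"); save("fin.png",np.vstack([np.hstack(a),cv2.resize(p["frame"][80:230,150:350],(800,300),interpolation=cv2.INTER_CUBIC)]))
s=r.get_state(); W=wristcloud(p,s); f=p["frame"]; ok=p["depth"]>0; L=(W-S)@B
g=ok&~bluemask(f)&(f.min(2)>90)&(abs(L[...,0])<62)&(abs(L[...,1])>33)&(abs(L[...,1])<50)&(abs(L[...,2]+2)<4)
b=ok&bluemask(f)&(abs(L[...,0])<40)&(abs(L[...,1])<35)
for nm,m in(("plate",g),("tile",b)):
    P=L[m]; c=P.mean(0); n=np.linalg.svd(P-c,full_matrices=False)[2][2]; n*=np.sign(n[2]); print(nm,m.sum(),c.round(1),n.round(4),np.percentile(P,[1,99],axis=0).round(1).tolist())
E
```

```text
up pos [-0.38 -0.06 -0.47] dF [-0.27 -0.44 -0.08] dM [ 0.016 -0.01   0.011]
x-0.40 pos [-0.4  -0.01 -0.4 ] dF [-0.14 -0.27  0.13] dM [-0.008 -0.016  0.012]
x-0.60 pos [-0.55  0.02 -0.39] dF [ 0.14 -0.1   0.01] dM [ 0.008 -0.092  0.018]
x-0.80 pos [-0.58  0.01 -0.36] dF [ 1.12 -0.15  0.04] dM [ 0.017 -0.347  0.032]
x-1.00 pos [-0.64  0.02 -0.34] dF [ 2.8  -0.08 -0.42] dM [ 0.002 -0.761  0.026]
z-1.5 pos [-0.66  0.07 -1.39] dF [ 4.37 -0.11  1.76] dM [-0.038 -1.011  0.042]
z-2.6 pos [-0.68  0.09 -2.5 ] dF [ 5.32 -0.54  3.51] dM [-0.031 -1.308  0.023]
z-3.6 pos [-0.71  0.07 -3.51] dF [ 5.78 -0.16  4.83] dM [-0.039 -1.397  0.015]
end pos [-0.7   0.07 -3.51] dF [ 5.66 -0.51  5.  ] dM [-0.039 -1.399  0.032]
23.3167 30.000752806663513 9.774375750762777
plate 3890 [-11.5   0.6  -2.8] [ 1.e-04 -4.e-04  1.e+00] [[-43.8, -49.6, -4.3], [17.4, 49.6, -1.2]]
tile 3169 [-18.6   1.2   5.3] [-0.0105  0.0012  0.9999] [[-31.4, -25.7, 3.8], [3.7, 28.1, 6.7]]
```

View pics/fin.png

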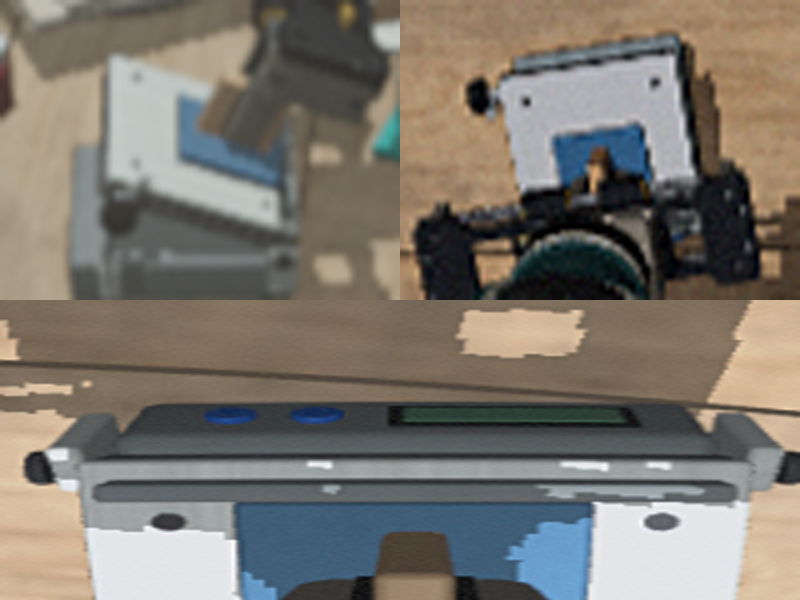

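The view shows the tile on the plate with its lower edge at the ledge and centred, with margins either side of about 150 px. The depth and moment readings both say its upper edge is about 0.6° high. I'll ease off, correct the tilt and press again with less push on the ledge.

```bash
cat > press.py <<'E'
from h import *
import sys
def main(sl,x,z0=0.4,fgoal=4.7):
    X2,N2=stage_axes(sl,AZ); Q2=list(quat(-X2,-N2))
    F0,M0=np.load("f1.npy")
    def avg(t,k=12):
        o=[]
        for _ in range(k): r.sleep(.03); o.append(np.r_[rel()[:3]])
        o=np.mean(o,0); d=o[3:6]-F0; m=o[6:]-M0
        print(t,"pos",o[:3].round(2),"dF",d.round(2),"dM",m.round(3)); return d
    r.servo_line(tgt(.5,0,z0),rate=10); r.servo_line(tgt(.6,0,z0),Q2,rate=2); r.sleep(.2)
    o=[]
    for _ in range(25): r.sleep(.03); o.append(np.r_[rel()[:3]])
    o=np.mean(o,0); F0,M0=o[3:6],o[6:]; np.save("f1.npy",[F0,M0]); print("bias",F0.round(2),M0.round(3))
    for _ in range(10):
        r.servo_line(tgt(x,0,z0),rate=5); d=avg(f"x{x:.2f}",8)
        if d[0]>.5: break
        x-=.12
    for z in(-1.5,-2.8,-3.4): r.servo_line(tgt(x,0,z),rate=8); d=avg(f"z{z}")
    while d[2]<fgoal and z>-6: z-=.15; r.servo_line(tgt(x,0,z),rate=8); d=avg(f"z{z:.2f}")
    r.sleep(.3); avg("end",25)
    s=r.get_state(); p=r.get_image("wrist"); W=wristcloud(p,s); f=p["frame"]; ok=p["depth"]>0; L=(W-S)@B
    g=ok&~bluemask(f)&(f.min(2)>90)&(abs(L[...,0])<62)&(abs(L[...,1])>33)&(abs(L[...,1])<50)&(abs(L[...,2]+2)<4)
    b=ok&bluemask(f)&(abs(L[...,0])<40)&(abs(L[...,1])<35)
    for nm,m in(("plate",g),("tile",b)):
        P=L[m]; c=P.mean(0); n=np.linalg.svd(P-c,full_matrices=False)[2][2]; n*=np.sign(n[2]); print(nm,m.sum(),c.round(1),n.round(4),np.percentile(P,[1,99],axis=0).round(1).tolist())
    RT=R.from_quat(s["orientation"]).as_matrix(); print("tool -z in B",(-RT[:,2]@B).round(4),"t",s["time_s"],"grip",s["gripper_force"],s["opening"]*92)
main(float(sys.argv[1]),float(sys.argv[2]))
E
python3 press.py .3915 -.35
```

```text
bias [-0.61  0.05 -1.43] [ 0.04   0.351 -0.027]
x-0.35 pos [-0.38  0.    0.4 ] dF [-0.14 -0.05  0.24] dM [-0.003  0.009 -0.005]
x-0.47 pos [-0.42 -0.    0.41] dF [ 0.05 -0.07  0.16] dM [-0.01  -0.045  0.025]
x-0.59 pos [-0.47  0.01  0.42] dF [ 0.93 -0.03  0.04] dM [ 0.021 -0.181  0.023]
z-1.5 pos [-0.47  0.06 -1.43] dF [ 0.83 -0.06  2.11] dM [-0.007 -0.241  0.   ]
z-2.8 pos [-0.5   0.05 -2.75] dF [ 1.04 -0.73  4.35] dM [-0.039 -0.317  0.002]
z-3.4 pos [-0.51  0.05 -3.36] dF [ 1.03 -0.2   5.06] dM [-0.018 -0.376  0.037]
end pos [-0.52  0.05 -3.38] dF [1.5  0.05 5.1 ] dM [ 0.041 -0.47   0.016]
plate 3899 [-11.4   0.6  -2.9] [ 1.2e-03 -5.0e-04  1.0e+00] [[-43.8, -49.6, -4.4], [17.6, 49.6, -1.2]]
tile 3191 [-18.6   1.2   5.6] [0.0039 0.0015 1.    ] [[-31.5, -25.7, 4.0], [3.5, 27.9, 7.0]]
tool -z in B [ 9.4e-03 -1.0e-04  1.0e+00] t 30.2583 grip 30.000722408294678 9.569890997613793
```

```bash
python3 -c "
from rig import r
print(r.sign_off())"
```

```text
the job is handed in; nothing more can be done
None
```

I've handed the job in with the blue tile still gripped and pressed flat on the sloped plate at about 5 N. It is centred over the window, its lower edge is against the ledge, and its face was within about 0.2° of the plate at the last check. The job took about 30 s, and I didn't touch the bystanders or shift the slope.

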